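# Square an art panel into the corner of the framing jig

### The job

On the framing jig, slide the white-topped wooden art panel fully home into the inside corner of the two fences, long edge flush against the long fence and short edge flush against the short fence. Then stand the steel knobbed weight upright in the middle of the panel, setting it down gently, so that the panel stays square and flush against both fences, and leave everything else on the table where it is.

Things in the scene. Friction and masses are not known exactly. Their poses are not given: they have to be found in the camera images.
- jig: Jig fixed to the table: plywood baseboard 9 mm thick, two wooden fences 26 mm wide, tops 43 mm above the table. Origin: at table height, where the fences' inner faces meet. Long fence: inner face is plane x=0 (far side), runs 320 mm along -y. Short fence: inner face is plane y=0 (left), runs 260 mm along -x. The board between covers x -260..0, y -320..0 mm.
- panel: Loose solid wooden slab, 110 mm along its x, 150 mm along its y, 22 mm thick, white top, bare wood sides, about 0.26 kg, flat on the jig's baseboard, askew (under 25 degrees) and away from the fences. Origin: centre of underside. When home its centre is 55 mm from the long fence and 75 mm from the short one, its +x side against the long fence.
- weight: Turned steel weight, about 0.6 kg, standing on the table at the robot's right: round base 56 mm diameter, 28 mm high, a narrow neck, and a round knob 24 mm diameter from 39 to 60 mm above its underside. Origin: centre of underside; z is its axis.
- jar: Bystander: glass jar with white cap, 58 mm diameter, 75 mm high, standing near the weight. Origin: centre of its underside.
- hoop: Bystander: wooden embroidery hoop, a ring 90 mm in diameter and 24 mm high, lying flat. Origin: centre of its underside.
- spool: Bystander: wooden thread spool, 38 mm diameter, 50 mm high, upright. Origin: centre of its underside.
- brush: Bystander: paint brush, 200 mm long, lying left of the jig. Origin: under its middle.
- cup: Bystander: white ceramic cup, 72 mm diameter, 85 mm high, left of the jig. Origin: centre of its underside.
- offcut: Bystander: wood offcut 50 x 110 x 20 mm lying left of the robot. Origin: centre of its underside.
- driver: Bystander: screwdriver, 190 mm long, lying at the right. Origin: under its middle.
Things that resemble listed ones, but are neither listed nor needed, are in the scene too. Leave any green look-alike of the weight alone.

How it is judged (in metres and radians):
On the way:
1. the panel lies flush against both fences (gap under 2.5 mm, square within 0.025 rad), not yet weighted (x of panel in the frame of jig above -0.0575 m and y of panel in the frame of jig above -0.0775 m and angle between the y axis of panel and the y axis of jig, either way round below 0.025 rad and z of panel in the frame of jig between 0.007 and 0.0115 m and angle between panel's own z axis and vertical below 0.03 rad and linear speed of panel below 0.02 m/s and horizontal distance between weight and panel above 0.1 m), for 0.2 s.
At the end, for the whole second after the job is handed in: Panel flat on the baseboard, long edge against the long fence, short edge against the short fence (gaps at its centre lines under 2.5 mm, square within 0.025 rad); weight upright on it, within 25 mm of its centre; both released and at rest (x of panel in the frame of jig above -0.0575 m and y of panel in the frame of jig above -0.0775 m and angle between the y axis of panel and the y axis of jig, either way round below 0.025 rad and z of panel in the frame of jig between 0.007 and 0.0115 m and angle between panel's own z axis and vertical below 0.03 rad and linear speed of each of panel, weight below 0.02 m/s and horizontal distance between weight and panel below 0.025 m and z of weight in the frame of panel between 0.019 and 0.026 m and angle between weight's own z axis and vertical below 0.1 rad); the robot touches nothing.
It fails at once if a bystander (jar, hoop, spool, brush, cup, offcut, screwdriver) is shifted by more than 30 mm (distance of any of jar, hoop, spool, brush, cup, offcut, driver from where it was at the start of the episode above 0.03 m).
It fails at once if the weight is dropped onto the panel rather than set down (moving at over 0.35 m/s just above it) (horizontal distance between weight and panel below 0.08 m and z of weight in the frame of panel below 0.045 m and linear speed of weight above 0.35 m/s).
It also fails if it takes over 67 s, if anything falls off the work surface, if the arm or the gripper's body presses on something with over 40 N, if the wrist force passes 120 N, or if a joint passes its speed limit or range.

### The arm

A 6-joint arm with a two-finger parallel gripper is mounted at the origin on the work surface. World frame = base frame: x ahead of the robot, y to its left, z up, the work surface at z = 0. Lengths are in mm, angles in rad, forces in N, time in s.
With the tool pointing down it reaches from about 275 to 1000 mm from the base axis. Payload 8.4 kg.
Tool frame: the origin (TCP) lies midway between the tips of the shut fingers; the grasp point (between the pads) lies 19 mm behind it; y points along the fingers, z is the direction in which the jaws open and shut, and the axes are right-handed (so a half turn about y gives the same grasp; the last joint's range is limited). The gripper opens to 85 mm and grips with 20 to 120 N. Pads are 22 mm wide; open, the fingers measure 114 mm over their backs; the gripper's body (76 mm by 85 mm) begins 54 mm behind the grasp point. The pads swing forward as they close: fully open they stand 13 mm farther back than shut.
Start: joints at [1.26, 0.353, 1.633, -0, 1.155, -0.002], TCP at [189.946, 595.44, 231.281] pointing down, gripper open.
Joint ranges: [-2.63, 2.63], [-0.92, 2.1], [0.06, 2.66], [-1.3, 4.44], [0, 2.69], [-3.02, 3.02]. Speed limits (rad/s): [2.22, 2.22, 2.79, 3.14, 3.14, 3.14].

### API

Orientations are given as [roll, pitch, yaw] about the fixed x, y, z axes, in that order (R = Rz(yaw) Ry(pitch) Rx(roll)).
In Python, from rig import r gives the robot as it stands. The module is installed in compiled form; this text tells all that it offers.
- The arm moves only by the tool apply_moves, never from a script. Its argument "plan" is text: rows parted by semicolons, each of 7 numbers parted by spaces: the shift along the tool's x, y, z in cm, then the turn, a rotation vector about the tool's x, y, z in degrees, then the closure, from 0 (fully open) to 1 (shut). A call has 1 to 20 rows; each row shifts and turns the pose as measured when the row begins, along the tool's axes as they then stand; what a row does not reach is not made up. A row lasts 1/10 s, in which the tool goes at most 50 mm and 8.59 degrees, less where a joint would pass 70% of its speed; a pose out of reach is approached as far as the arm can. A call is refused whole if a number of a shift passes 5 or a number of a turn 8.59, either way. A call with a gripper value outside its range is refused whole. The fingers move at their own pace and stop on an object; "squeeze" is the grip in N (left out, the last holds). Time passes only in rows, so rows that do not move let the fingers close. It gives the time, the measured TCP pose, the force and the opening at its end, in the units of the state.
- r.sense(): the state, without advancing time (a new reading comes with each control period).
- r.grab_frame(name): name is "scene" or "top" or "wrist"; returns the picture (420x560x3 uint8, blue, green, red); there is no depth.
- r.get_calibration(name): a dict with "vertical_fov" (degrees; the focal length in pixels is half the picture's height over the tangent of half this angle, whatever the lens; pixels are square), "cx", "cy" (the principal point, pixels), "R" (3x3) and "t" (3): a world point X has camera coordinates R X + t; the wrist camera has in their place "hand_eye" (4x4, takes a point from camera to tool coordinates, whose origin is the TCP and whose axes are the tool frame's). Camera axes: x right, y down, z forward; pixel columns grow to the right and rows downward; lengths in mm; the calibration is good to about 2 mm. A picture is of the moment at which its call begins: read the wrist's pose just before it. get_calibration takes no time and is no camera call.
- r.sign_off(): hands the job in, once; it reports no verdict.
The state is a dict: "clock": time; "qpos": joint angles; "qvel": joint speeds; "joint_efforts": joint torques, N m; "eef_pos": TCP position; "tcp_rot": TCP orientation; "contact_force": force on the tool from outside, world axes, zero at the start; "wrist_torque": the same for the moment, N m; "opening": opening from 0.0 (shut) to 1.0 (fully open).
Only numpy, scipy, OpenCV 4.12 (cv2) and the standard library are available. Lean on these libraries where they do the work, as an engineer would, in place of code of your own. Each camera call takes 0.05 s, during which the arm holds its last target. There are 200 camera calls.

## Working session

There is one attempt and no reset: what is moved stays moved. The work goes in short steps, Python scripts to look and compute and a tool call to move; the robot and the scene stay as the last step left them, time stands still between calls to the robot, and variables do not carry over. Pictures are saved under pics/ and viewed, about 8 in all and at most 12, crops included, and the job is handed in when it is done.

Besides the shell and the picture viewer there is one more tool, called after "Call:" by a JSON object that holds its "api" and its "payload". apply_moves: Moves the arm, as the interface text tells. Its arguments: {"type":"object","properties":{"plan":{"type":"string"},"squeeze":{"type":"number"}},"required":["plan"]}

```bash
mkdir -p pics; python3 - <<'E'
from rig import r
import cv2
for n in("scene","top"):
    cv2.imwrite(f"pics/{n}0.png",r.grab_frame(n)); c=r.get_calibration(n); print(n,c)
print(r.get_calibration("wrist")); print(r.sense())
E
```

```text
scene {'vertical_fov': 57.42627023757637, 'cx': 281.17961031087634, 'cy': 211.7345882890164, 'R': array([[ 0.50235377,  0.8645166 , -0.01586649],
       [ 0.47012959, -0.28849171, -0.83411672],
       [-0.7256851 ,  0.41156237, -0.55135973]]), 't': array([-243.37361841, -203.81397743, 1425.60566961])}
top {'vertical_fov': 52.668590019837204, 'cx': 271.7241737440197, 'cy': 213.85187994611664, 'R': array([[-0.02104151, -0.99976645, -0.00492863],
       [-0.98925712,  0.02153313, -0.14459138],
       [ 0.14466374,  0.00183326, -0.98947918]]), 't': array([  14.47474416,  484.78940988, 1292.84688504])}
{'vertical_fov': 61.020757889292085, 'cx': 284.63222178256837, 'cy': 203.8215593147083, 'hand_eye': array([[ 3.87177401e-04,  9.52541985e-01,  3.04406992e-01,
        -7.84484863e+01],
       [ 4.32443356e-04, -3.04407146e-01,  9.52541916e-01,
        -1.42112152e+02],
       [ 9.99999832e-01, -2.37163922e-04, -5.29780020e-04,
         1.06693780e+00],
       [ 0.00000000e+00,  0.00000000e+00,  0.00000000e+00,
         1.00000000e+00]])}
{'clock': 0.1, 'qpos': array([ 1.25960458e+00,  3.53617600e-01,  1.63408160e+00, -5.18474493e-07,
        1.15521273e+00, -2.38325576e-03]), 'qvel': array([-7.36245545e-04, -2.42783930e-03, -2.88199078e-03,  8.50209957e-05,
        8.70125187e-04, -6.47842950e-04]), 'joint_efforts': array([ 2.55813939e-03, -6.06361985e+01, -3.42821431e+01,  1.74578454e-04,
        4.00840989e-03,  2.57359778e-05]), 'eef_pos': array([189.80554482, 595.01256279, 230.60323981]), 'tcp_rot': array([-1.57211560e+00,  2.67009896e-06, -3.08808285e-01]), 'contact_force': array([ 0.5671701 , -0.64878334, -1.15244647]), 'wrist_torque': array([ 0.03103616,  0.03884545, -0.04378786]), 'opening': 0.9999633620566148}
```

View pics/top0.png

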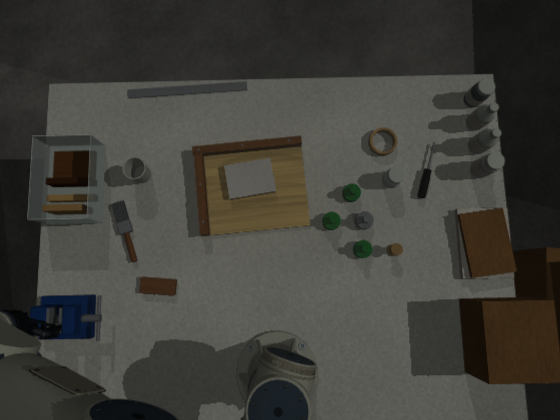

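View pics/scene0.png

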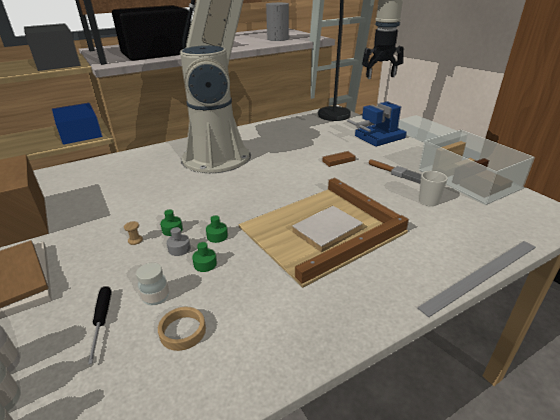

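The top view shows the jig with its corner at about (205,152), the panel at (250,178), and the steel weight at (364,220) between three green look-alikes at (352,192), (331,221) and (362,249). The scene view agrees, with the weight at (178,242). I'll enlarge both.

```bash
python3 - <<'E'
import cv2
a=cv2.imread("pics/top0.png")[125:270,185:415]; a=cv2.convertScaleAbs(a,alpha=1.5)
cv2.imwrite("pics/c1.png",cv2.resize(a,None,fx=3.4,fy=3.4,interpolation=cv2.INTER_CUBIC))
b=cv2.imread("pics/scene0.png")[170:285,115:415]
cv2.imwrite("pics/c2.png",cv2.resize(b,None,fx=2.6,fy=2.6,interpolation=cv2.INTER_CUBIC))
E
```

```text
(no output)
```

View pics/c1.png

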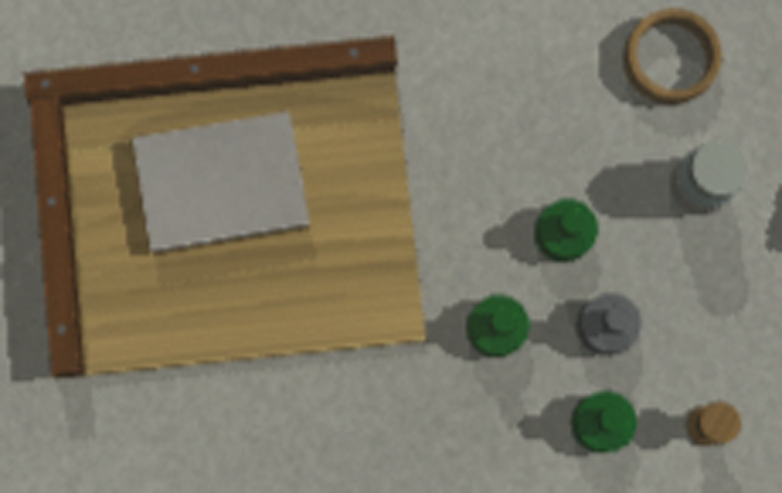

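View pics/c2.png

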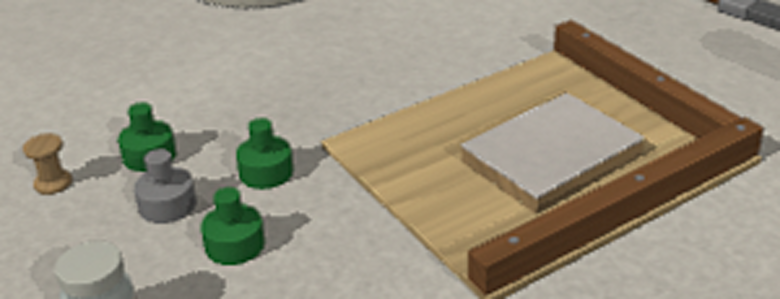

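The top crop gives the panel corners as (134,140), (290,113), (309,226) and (153,250), and the fence screws and weight knob at (614,318). The scene crop gives the matching points: panel (643,140), (538,197), (462,148), (567,95), and knob top (158,156).

```bash
cat > h.py <<'E'
import numpy as np, cv2
from rig import r
def P(n):
    c=r.get_calibration(n)
    if n=="wrist":
        s=r.sense(); T=np.eye(4); from scipy.spatial.transform import Rotation as Ro
        T[:3,:3]=Ro.from_euler("xyz",s["tcp_rot"]).as_matrix(); T[:3,3]=s["eef_pos"]
        M=np.linalg.inv(T@c["hand_eye"]); R,t=M[:3,:3],M[:3,3]
    else: R,t=c["R"],np.array(c["t"])
    f=210/np.tan(np.radians(c["vertical_fov"]/2))
    K=np.array([[f,0,c["cx"]],[0,f,c["cy"]],[0,0,1]])
    return K@np.c_[R,t]
def tri(A,a,B,b):
    X=cv2.triangulatePoints(A,B,np.array(a,float).T,np.array(b,float).T); return (X[:3]/X[3]).T
def plane(A,a,z):
    out=[]
    for u in a:
        H=np.c_[A[:,0],A[:,1],A[:,2]*z+A[:,3]]; q=np.linalg.solve(H,[u[0],u[1],1]); out.append(q[:2]/q[2])
    return np.array(out)
E
python3 - <<'E'
from h import *
np.set_printoptions(precision=1,suppress=True)
T=np.array([(45,83),(195,69),(354,52),(52,201),(61,329),(134,140),(290,113),(309,226),(153,250),(614,318),(717,423)],float)
S=np.array([(740,127),(640,177),(513,240),(660,78),(585,35),(643,140),(538,197),(462,148),(567,95),(158,156),(44,146)],float)
T=(T+.5)/3.4-.5+[185,125]; S=(S+.5)/2.6-.5+[115,170]
A,B=P("top"),P("scene")
print(tri(A,T,B,S))
print(plane(A,T[:5],43)); print(plane(A,T[5:9],31)); print(plane(A,T[9:10],60))
C=np.array([(566,230),(498,325),(604,422),(609,324)],float); C=(C+.5)/3.4-.5+[185,125]
print(plane(A,C,28))
J=plane(A,(np.array([(717,170)],float))/3.4+[185,125],75);print("jar",J)
s=r.sense()
E
```

```text
[[ 695.6  233.2   46.4]
 [ 707.    94.    46.2]
 [ 719.8  -55.6   46.3]
 [ 583.2  226.7   46.5]
 [ 463.9  218.    45.1]
 [ 644.4  153.1   28.9]
 [ 667.1    6.6   31.5]
 [ 558.9   -9.3   27.3]
 [ 538.7  136.1   30.7]
 [ 461.2 -283.4   60.8]
 [ 366.1 -372.5   47.5]]
[[697.5 234.9]
 [707.9  94.2]
 [721.1 -55.3]
 [584.5 227.9]
 [464.8 219.3]]
[[644.  153.1]
 [666.8   6. ]
 [558.1  -9.5]
 [538.5 136. ]]
[[ 461.8 -282.1]]
[[ 549.6 -248.8]
 [ 461.8 -181.8]
 [ 370.3 -274.9]
 [ 460.5 -284.2]]
jar [[ 591.5 -379.9]]
```

Triangulated heights match the text: fences 46, panel top 30, knob 61. The jig yaw is about 0.078 rad, its corner about (684,220), and the panel centre about (602,71) at yaw about 0.148. Home centre is therefore about (635,141). I'll move behind the panel's near side with the gripper aligned to the jig.

Call:
{"api": "apply_moves", "payload": {"plan": "0 0 0 0 -7.4 0 0.3; 0 0 0 0 -7.4 0 0.3; 0 0 0 0 -7.4 0 0.3; 2 0 -4 0 0 0 0.3; 2 0 -4 0 0 0 0.3; 2 0 -4 0 0 0 0.3; 2 0 -4 0 0 0 0.3; 2 0 -4 0 0 0 0.3; 2 0 -4 0 0 0 0.3; 2 0 -4 0 0 0 0.3; 2 0 -4 0 0 0 0.3; 2 0 -4 0 0 0 0.3; 2 0 -4 0 0 0 0.3; 2 0 -4 0 0 0 0.3; 2 0 -4 0 0 0 0.3; 1 0 -4 0 0 0 0.3; 1 0 -4 0 0 0 0.3; 0 0 0 0 0 0 0.3"}}

```text
clock: 1.9
eef_pos: [511.0, 40.4, 227.3]
tcp_rot: [-1.576, 0.003, 0.1]
contact_force: [0.8, 0.8, -0.2]
opening: 0.698
```

```bash
python3 - <<'E'
from h import *
np.save("Pw1.npy",P("wrist")); im=r.grab_frame("wrist"); cv2.imwrite("pics/w1.png",cv2.resize(im,None,fx=1.4,fy=1.4,interpolation=cv2.INTER_CUBIC))
E
```

```text
(no output)
```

View pics/w1.png

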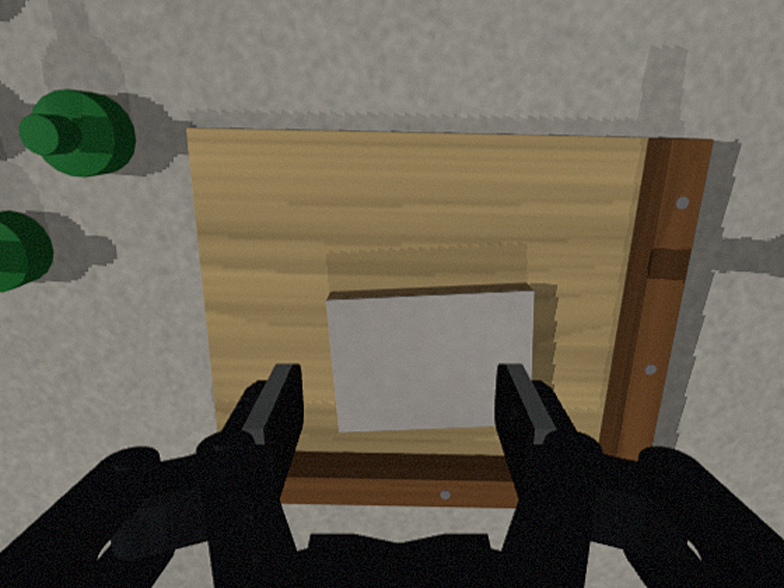

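The wrist view has image right as +y and down as +x. It shows the panel's near top edge from (328,299) to (533,290), its lower corner at (340,432), and screws at (682,203), (650,370) and (445,495).

```bash
python3 - <<'E'
from h import *
np.set_printoptions(precision=1,suppress=True)
A=np.load("Pw1.npy")
f=lambda p:(np.array(p,float)+.5)/1.4-.5
print(plane(A,f([(328,299),(533,290),(340,432)]),31)); print(plane(A,f([(682,203),(650,370),(445,495)]),43)); print(plane(A,f([(188,128),(647,137),(216,436)]),9))
E
```

```text
[[555.6  -6.2]
 [534.  138.8]
 [665.1   9.4]]
[[461.9 220.6]
 [581.9 230.1]
 [705.8  96.7]]
[[ 448.5 -112.4]
 [ 422.8  203.8]
 [ 694.8  -95.7]]
```

Call:
{"api": "apply_moves", "payload": {"plan": "-1.4 4 2.4 0 1.2 0 0.3; 0 4 0 0 0 0 0.3; 0 4 0 0 0 0 0.3; 0 4 0 0 0 0 0.3; 0 3 0 0 0 0 0.3; 0 1.5 0 0 0 0 0.3; 0 0 0 0 0 0 0.3"}}

```text
clock: 2.65
eef_pos: [491.2, 71.2, 16.4]
tcp_rot: [-1.573, 0.001, 0.08]
contact_force: [-0.7, 0.1, -0.5]
opening: 0.699
```

Call:
{"api": "apply_moves", "payload": {"plan": "2 0 -0.4 0 0 0 0.3; 1.5 0 -0.4 0 0 0 0.3; 0.5 0 0 0 0 0 0.3; 0.5 0 0 0 0 0 0.3; 0.5 0 0 0 0 0 0.3; 0.5 0 0 0 0 0 0.3; 0.5 0 0 0 0 0 0.3; 0.5 0 0 0 0 0 0.3; 0.3 0 0 0 0 0 0.3; 0.3 0 0 0 0 0 0.3"}}

```text
clock: 3.65
eef_pos: [563.5, 72.0, 18.9]
tcp_rot: [-1.572, 0.004, 0.082]
contact_force: [-2.8, -0.4, 0.6]
opening: 0.694
```

Call:
{"api": "apply_moves", "payload": {"plan": "0.4 0.1 0 0 0 0 0.3; 0.3 0.1 0 0 0 0 0.3; 0.2 0 0 0 0 0 0.3"}}

```text
clock: 3.95
eef_pos: [572.8, 72.7, 16.6]
tcp_rot: [-1.572, 0.005, 0.082]
contact_force: [-4.7, 0.4, 2.3]
opening: 0.699
```

Call:
{"api": "apply_moves", "payload": {"plan": "0.2 0 0 0 0 0 0.3; 0.2 0 0 0 0 0 0.3"}}

```text
clock: 4.15
eef_pos: [572.8, 72.6, 15.7]
tcp_rot: [-1.572, 0.014, 0.082]
contact_force: [-8.4, -0.8, 4.3]
opening: 0.699
```

Call:
{"api": "apply_moves", "payload": {"plan": "0.2 0 0 0 0 0 0.3; 0.2 0 0 0 0 0 0.3"}}

```text
clock: 4.35
eef_pos: [572.7, 72.5, 15.0]
tcp_rot: [-1.573, 0.022, 0.081]
contact_force: [-7.1, 0.4, 4.8]
opening: 0.701
```

Call:
{"api": "apply_moves", "payload": {"plan": "-1 0 0 0 0 -1.2 0.6; -1 -4 0 0 0 0 0.6; 0 -4 -2 0 0 0 0.6; 3 0 -4 0 0 0 0.6; 3 0 -4 0 0 0 0.6; 3 0 -3 0 0 0 0.6; 0 0 0 0 8.5 0 0.6; 0 0 0 0 8.5 0 0.6; 0 0 0 0 8.5 0 0.6; 0 0 0 0 8.5 0 0.6; 0 0 0 0 8.5 0 0.6; 0 0 0 0 8.5 0 0.6; 0 0 0 0 8.5 0 0.6; 0 0 0 0 8.5 0 0.6; 0 0 0 0 8.5 0 0.6; 0 0 0 0 8.5 0 0.6; 0 0 0 0 5 0 0.6; 0 0 0 0 0 0 0.6"}}

```text
clock: 6.15
eef_pos: [663.8, -58.5, 99.4]
tcp_rot: [-1.557, -0.005, -1.511]
contact_force: [-0.2, 0.6, -0.3]
opening: 0.404
```

Call:
{"api": "apply_moves", "payload": {"plan": "0 3 -1.9 -0.8 -1.2 0 0.6; 0 4 0 0 0 0 0.6; 0 1.3 0 0 0 0 0.6; -2 0 0 0 0 0 0.6; -2 0 0 0 0 0 0.6; -0.5 0 0 0 0 0 0.6"}}

```text
clock: 6.75
eef_pos: [644.4, -14.9, 15.8]
tcp_rot: [-1.566, -0.007, -1.478]
contact_force: [0.4, 0.1, 0.3]
opening: 0.399
```

Call:
{"api": "apply_moves", "payload": {"plan": "-0.5 0 0 0 0.7 0 0.6; -0.5 0 0 0 0 0 0.6; -0.5 0 0 0 0 0 0.6; -0.5 0 0 0 0 0 0.6; -0.5 0 0 0 0 0 0.6; -0.5 0 0 0 0 0 0.6; -0.5 0 0 0 0 0 0.6; -0.5 0 0 0 0 0 0.6; -0.5 0 0 0 0 0 0.6; -0.5 0 0 0 0 0 0.6"}}

```text
clock: 7.75
eef_pos: [641.9, 37.9, 18.1]
tcp_rot: [-1.562, -0.009, -1.489]
contact_force: [-0.4, -1.7, 1.2]
opening: 0.401
```

Call:
{"api": "apply_moves", "payload": {"plan": "-0.4 0.1 0 -0.4 0 0 0.6; -0.4 0 0 0 0 0 0.6; -0.4 0 0 0 0 0 0.6; -0.3 0 0 0 0 0 0.6; -0.2 0 0 0 0 0 0.6"}}

```text
clock: 8.25
eef_pos: [640.6, 56.6, 17.1]
tcp_rot: [-1.569, -0.009, -1.488]
contact_force: [-1.6, -1.2, 1.2]
opening: 0.401
```

Call:
{"api": "apply_moves", "payload": {"plan": "-0.2 0 0 0 0 0 0.6; -0.2 0 0 0 0 0 0.6"}}

```text
clock: 8.45
eef_pos: [640.2, 59.1, 17.1]
tcp_rot: [-1.57, -0.012, -1.487]
contact_force: [0.4, -21.3, 2.3]
opening: 0.398
```

Call:
{"api": "apply_moves", "payload": {"plan": "-0.2 0 0 0 0 0 0.6; -0.2 0 0 0 0 0 0.6"}}

```text
clock: 8.65
eef_pos: [640.1, 59.0, 17.2]
tcp_rot: [-1.57, -0.017, -1.486]
contact_force: [0.7, -13.4, 1.4]
opening: 0.399
```

Call:
{"api": "apply_moves", "payload": {"plan": "1 0 0 0 0 0.8 0.6; 1 -4 0 0 0 0 0.6; 0 -5 0 0 0 0 0.6; 0 -5 0 0 0 0 0.6; -1 -4 -2 0 0 0 0.6; 0 0 0 0 0 0 0.6"}}

```text
clock: 9.25
eef_pos: [619.7, 47.5, 201.5]
tcp_rot: [-1.574, -0.0, -1.489]
contact_force: [0.7, -0.7, -0.6]
opening: 0.399
```

```bash
python3 - <<'E'
from h import *
np.save("Pw2.npy",P("wrist")); im=r.grab_frame("wrist"); cv2.imwrite("pics/w2.png",cv2.resize(cv2.convertScaleAbs(im,alpha=1.3),None,fx=1.4,fy=1.4,interpolation=cv2.INTER_CUBIC))
print(r.sense()["eef_pos"])
E
```

```text
[619.91163042  47.10202164 199.29077023]
```

View pics/w2.png

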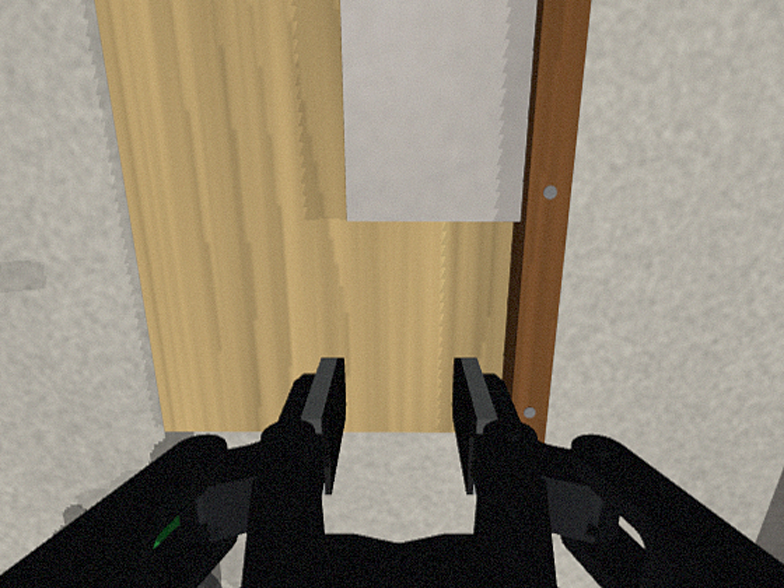

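The long edge appears to lie along the long fence, with the near edge at y≈220 px. The short fence is out of view, so I'll shift to see the corner.

Call:
{"api": "apply_moves", "payload": {"plan": "-4 0 0 0 0 0 0.6; -4 0 0 0 0 0 0.6; -4 0 0 0 0 0 0.6; -1 -1 0 0 0 0 0.6; 0 0 0 0 0 0 0.6"}}

```text
clock: 9.8
eef_pos: [607.9, 179.7, 203.3]
tcp_rot: [-1.58, -0.001, -1.491]
contact_force: [-0.1, -0.5, 0.2]
opening: 0.398
```

```bash
python3 - <<'E'
from h import *
np.save("Pw3.npy",P("wrist")); im=r.grab_frame("wrist"); cv2.imwrite("pics/w3r.png",im); cv2.imwrite("pics/w3.png",cv2.resize(cv2.convertScaleAbs(im[0:330,160:560],alpha=1.5),None,fx=1.8,fy=1.8,interpolation=cv2.INTER_CUBIC))
print(r.sense()["eef_pos"])
E
```

```text
[607.35927402 178.84877869 202.26266928]
```

View pics/w3.png

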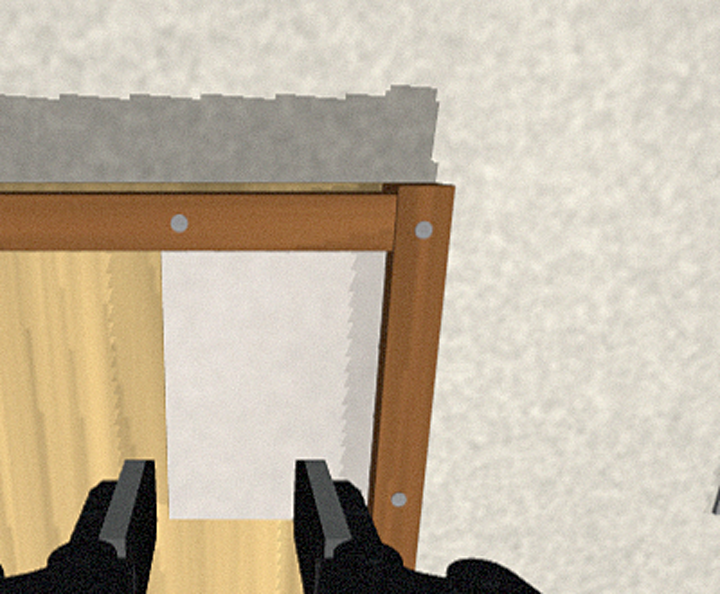

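```bash
python3 - <<'E'
from h import *
np.set_printoptions(precision=2,suppress=True)
A=np.load("Pw3.npy")
f=lambda p:(np.array(p,float)+.5)/1.8-.5+[160,0]
s=plane(A,f([(179,223),(424,230),(398,499)]),43)
p=plane(A,f([(169,518),(295,518),(162,255),(386,255),(372,470)]),31)
e=plane(A,f([(100,250),(380,250),(397,195),(453,186),(417,560)]),43)
u=(s[1]-s[2])/np.linalg.norm(s[1]-s[2]); print("jig yaw",np.arctan2(-u[0],u[1]))
v=np.array([u[1],-u[0]]) # jig x
J=lambda q:np.c_[(q-s[1])@v+13,(q-s[1])@u+13]
print(s,"\nJ screws",J(s),"\npanel",J(p),"\nfence edges",J(e))
d=p[1]-p[0]; print("near edge ang",np.arctan2(d[1],d[0])); d=p[2]-p[0]; print("left",np.arctan2(-d[0],d[1])); d=e[1]-e[0]; print("short fence",np.arctan2(d[1],d[0]))
E
```

```text
jig yaw 0.07629940553014439
[[581.09 229.84]
 [694.13 235.79]
 [704.78  96.51]] 
J screws [[-100.16   15.69]
 [  13.     13.  ]
 [  13.   -126.69]] 
panel [[-109.64 -146.39]
 [ -39.54 -145.77]
 [-109.68   -0.71]
 [  -0.7    -0.2 ]
 [   1.   -115.9 ]] 
fence edges [[-137.41    3.15]
 [  -6.57    3.75]
 [  -0.77   28.58]
 [  24.16   32.61]
 [  26.56 -164.02]]
near edge ang 0.08510602130392804
left 0.07655449818767336
short fence 0.08086374972711648
```

The panel is within about 1 mm of both fences and its angles agree with the jig. I'll add a light push toward the long fence with the side of one finger to confirm.

Call:
{"api": "apply_moves", "payload": {"plan": "2 0 -4.3 0 0 0 0.6; 2.1 0 -4.3 0 0 0 0.6; 0 5 0 0 0 0 0.6; 0 5 0 0 0 0 0.6; 0 5 0 0 0 0 0.6; 0 3 0 0 0 0 0.6; 0 0.6 0.5 0 0 0 0.6; 0 0 0.8 0 0 0 0.6"}}

```text
clock: 10.65
eef_pos: [534.1, 119.1, 12.1]
tcp_rot: [-1.58, -0.004, -1.499]
contact_force: [0.3, -0.5, 0.8]
opening: 0.397
```

Call:
{"api": "apply_moves", "payload": {"plan": "0 0 0.4 0 0 0 0.6; 0 0 0.3 0 0 0 0.6; 0 0 0.2 0 0 0 0.6"}}

```text
clock: 10.95
eef_pos: [548.2, 119.3, 15.7]
tcp_rot: [-1.574, -0.003, -1.5]
contact_force: [0.4, -0.6, 0.7]
opening: 0.404
```

Call:
{"api": "apply_moves", "payload": {"plan": "-1.2 0 0 0 0 0 0.6; 0 0 0.2 0 0 0 0.6; 0 0 0.2 0 0 0 0.6"}}

```text
clock: 11.25
eef_pos: [548.4, 132.9, 17.1]
tcp_rot: [-1.579, -0.003, -1.5]
contact_force: [-6.1, -4.9, 2.2]
opening: 0.402
```

Call:
{"api": "apply_moves", "payload": {"plan": "0 0 0.2 0 0 0 0.6; 0 0 0.2 0 0 0 0.6"}}

```text
clock: 11.45
eef_pos: [548.3, 133.4, 17.1]
tcp_rot: [-1.586, -0.005, -1.498]
contact_force: [-5.1, -2.6, 2.9]
opening: 0.403
```

Call:
{"api": "apply_moves", "payload": {"plan": "0 0 0.2 0 0 0 0.6; 0 0 0.2 0 0 0 0.6"}}

```text
clock: 11.65
eef_pos: [548.1, 133.7, 17.1]
tcp_rot: [-1.594, -0.007, -1.497]
contact_force: [-6.0, -2.0, 2.9]
opening: 0.399
```

Call:
{"api": "apply_moves", "payload": {"plan": "0 0 0.2 0 0 0 0.6; 0 0 0.2 0 0 0 0.6"}}

```text
clock: 11.85
eef_pos: [548.0, 133.9, 17.2]
tcp_rot: [-1.601, -0.009, -1.495]
contact_force: [-7.0, -4.7, 3.5]
opening: 0.397
```

Call:
{"api": "apply_moves", "payload": {"plan": "0 0 -2 1.7 0 0 0.3; 0 -5 0 0 0 0 0.3; 0 -5 0 0 0 0 0.3; 0 -5 0 0 0 0 0.3; 4 -3 -1 0 0 0 0.3; 4 0 -1 0 0 0 0.3; 4 0 -1 0 0 0 0.3; 4 0 -1 0 0 0 0.3; 4 0 -1 0 0 0 0.3; 4 0 -1 0 0 0 0.3; 4 0 -1 0 0 0 0.3; 4 0 -1 0 0 0 0.3; 4 0 -1 0 0 0 0.3; 2 0 0 0 0 0 0.3; 0 0 0 0 0 0 0.3"}}

```text
clock: 13.35
eef_pos: [470.4, -255.8, 215.4]
tcp_rot: [-1.552, -0.014, -1.48]
contact_force: [0.6, 0.9, -0.3]
opening: 0.706
```

```bash
python3 - <<'E'
from h import *
np.save("Pw4.npy",P("wrist")); im=r.grab_frame("wrist"); cv2.imwrite("pics/w4.png",cv2.resize(cv2.convertScaleAbs(im,alpha=1.2),None,fx=1.4,fy=1.4,interpolation=cv2.INTER_CUBIC))
a=P("wrist")@np.array([461,-283,60,1]);print(a[:2]/a[2]*1.4)
E
```

```text
[375.51929216 299.49000262]
```

View pics/w4.png

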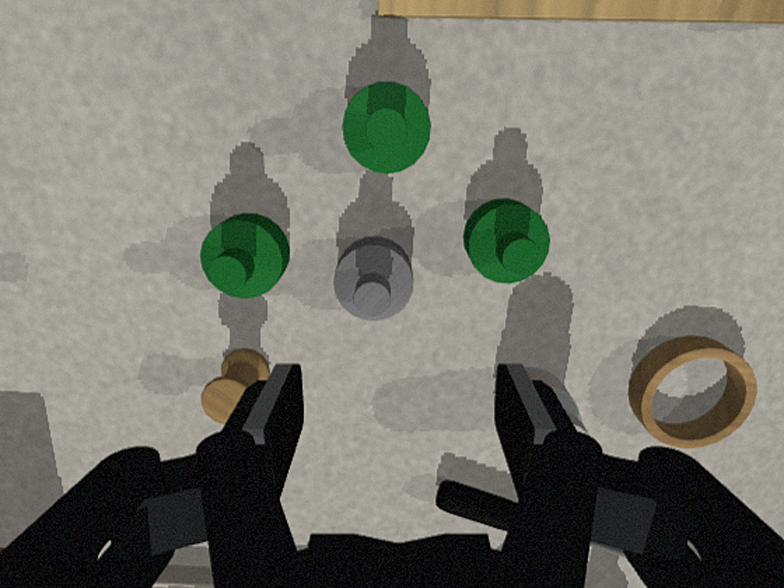

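The steel knob is at (372,294), within about 2.5 mm of the prediction, so the weight is at about (460,-281). Nothing stands where the fingers come down.

Call:
{"api": "apply_moves", "payload": {"plan": "2.5 0 -1.3 -1.1 0 0.8 0.3; 0 4 0 0 0 0 0.3; 0 4 0 0 0 0 0.3; 0 2 0 0 0 0 0.3; 0 0 0 0 0 0 0.3"}}

```text
clock: 13.9
eef_pos: [462.2, -274.9, 115.4]
tcp_rot: [-1.567, 0.0, -1.475]
contact_force: [0.3, -0.2, 0.4]
opening: 0.702
```

Call:
{"api": "apply_moves", "payload": {"plan": "0.6 3 -0.3 0 0 0 0.3; 0 3 0 0 0 0 0.3; 0 1 0 0 0 0 0.3; 0 0 0 0 0 0 0.3"}}

```text
clock: 14.3
eef_pos: [464.0, -278.1, 48.2]
tcp_rot: [-1.563, -0.002, -1.47]
contact_force: [1.2, -0.3, 0.2]
opening: 0.696
```

Call:
{"api": "apply_moves", "payload": {"plan": "0.3 0.8 -0.4 0 0 0 0.3; 0 0.5 0 0 0 0 0.3; 0 0 0 0 0 0 0.3"}}

```text
clock: 14.6
eef_pos: [462.5, -282.1, 38.0]
tcp_rot: [-1.559, -0.005, -1.469]
contact_force: [-0.9, 0.5, 0.4]
opening: 0.696
```

```bash
python3 - <<'E'
from h import *
im=r.grab_frame("wrist"); cv2.imwrite("pics/w5.png",cv2.convertScaleAbs(im,alpha=1.2))
print(r.sense()["eef_pos"])
E
```

```text
[ 462.54978641 -282.17485208   38.21904969]
```

View pics/w5.png

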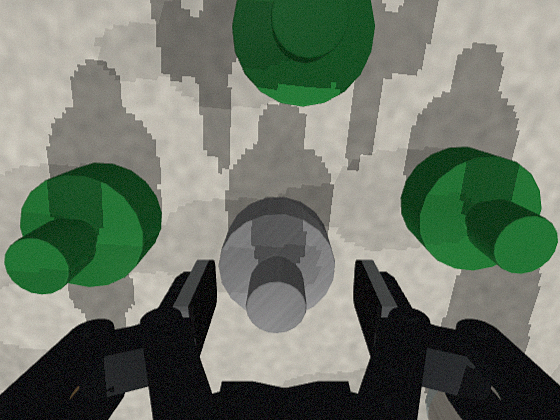

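The knob at (277,307) sits between the pads, about 3 mm to the left of centre. I'll correct that, lower by 5 mm and close.

Call:
{"api": "apply_moves", "payload": {"plan": "-0.1 0.4 -0.3 -0.7 0 0.3 0.3; 0 0.2 0 0 0 0 0.3; 0 0 0 0 0 0 0.3"}}

```text
clock: 14.95
eef_pos: [459.9, -282.0, 32.9]
tcp_rot: [-1.571, -0.0, -1.469]
contact_force: [-0.5, 0.4, 0.7]
opening: 0.697
```

Call:
{"api": "apply_moves", "payload": {"plan": "0 0 0 0 0 0 0.6; 0 0 0 0 0 0 0.8; 0 0 0 0 0 0 1; 0 0 0 0 0 0 1; 0 0 0 0 0 0 1; 0 0 0 0 0 0 1", "squeeze": 40}}

```text
clock: 15.55
eef_pos: [459.6, -282.0, 32.9]
tcp_rot: [-1.571, -0.0, -1.469]
contact_force: [-0.2, -0.4, -0.3]
opening: 0.265
```

Call:
{"api": "apply_moves", "payload": {"plan": "0 -1 0 0 0 0 1; 0 -3 0 0 0 0 1; 0 -4 0 0 0 0 1; 0 -4 0 0 0 0 1; 0 -2 0 0 0 0 1; 0 0 0 0 0 0 1"}}

```text
clock: 16.15
eef_pos: [456.1, -279.5, 176.3]
tcp_rot: [-1.579, 0.006, -1.469]
contact_force: [0.6, 0.7, -7.1]
opening: 0.263
```

Call:
{"api": "apply_moves", "payload": {"plan": "-2 0 1 0 0 0 1; -3.5 0 1.9 0 0 0 1; -3.5 0 1.9 0 0 0 1; -3.5 0 1.9 0 0 0 1; -3.5 0 1.9 0 0 0 1; -3.5 0 1.9 0 0 0 1; -3.5 0 1.9 0 0 0 1; -3.5 0 1.9 0 0 0 1; -3.5 0 1.9 0 0 0 1; -3.5 0 1.9 0 0 0 1; -3 0 1.6 0 0 0 1; -2 0 1 0 0 0 1; -1 0 0.5 0 0 0 1; 0 0 0 0 0 0 1"}}

```text
clock: 17.55
eef_pos: [619.2, 152.0, 153.2]
tcp_rot: [-1.609, 0.008, -1.471]
contact_force: [0.2, 0.2, -7.0]
opening: 0.268
```

Call:
{"api": "apply_moves", "payload": {"plan": "0.9 0 1.4 2.2 0 -0.5 1; 0 2 0 0 0 0 1; 0 2 0 0 0 0 1; 0 1 0 0 0 0 1; 0 0 0 0 0 0 1"}}

```text
clock: 18.05
eef_pos: [630.1, 138.1, 97.5]
tcp_rot: [-1.577, -0.004, -1.473]
contact_force: [-1.0, -0.1, -7.3]
opening: 0.26
```

Call:
{"api": "apply_moves", "payload": {"plan": "-0.4 0.5 0.4 0.3 0 0.3 1; 0 0.8 0 0 0 0 1; 0 0.6 0 0 0 0 1; 0 0.3 0 0 0 0 1; 0 0 0 0 0 0 1"}}

```text
clock: 18.55
eef_pos: [634.7, 141.9, 75.4]
tcp_rot: [-1.569, 0.002, -1.474]
contact_force: [1.1, -0.4, -6.8]
opening: 0.268
```

Call:
{"api": "apply_moves", "payload": {"plan": "0 0.4 0 0 0 0 1; 0 0.3 0 0 0 0 1; 0 0.1 0 0 0 0 1; 0 0 0 0 0 0 1"}}

```text
clock: 18.95
eef_pos: [635.1, 142.2, 67.3]
tcp_rot: [-1.568, 0.002, -1.474]
contact_force: [-1.2, 0.1, -7.1]
opening: 0.266
```

```bash
python3 - <<'E'
from h import *
a=cv2.convertScaleAbs(r.grab_frame("scene")[170:290,260:430],alpha=1.2); cv2.imwrite("pics/s6.png",cv2.resize(a,None,fx=4,fy=4,interpolation=cv2.INTER_CUBIC))
E
```

```text
(no output)
```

View pics/s6.png

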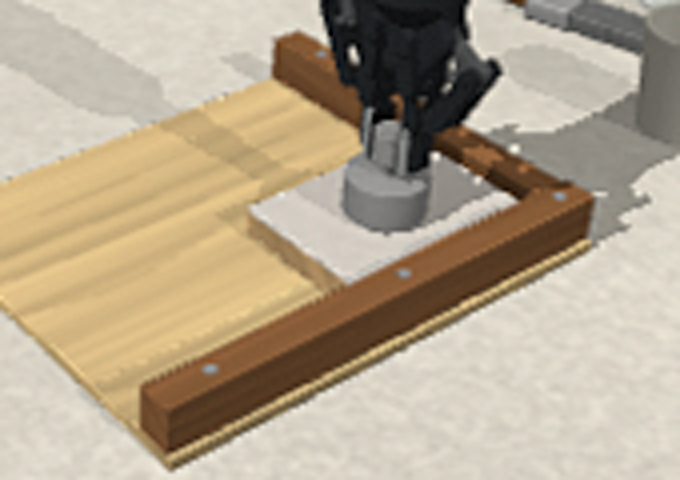

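The weight hangs upright just over the middle of the panel, with its base around (387,195). I'll lower the last few millimetres in small steps.

Call:
{"api": "apply_moves", "payload": {"plan": "0 0.1 0 0 0 0 1; 0 0.1 0 0 0 0 1; 0 0 0 0 0 0 1"}}

```text
clock: 19.3
eef_pos: [635.4, 142.3, 65.6]
tcp_rot: [-1.568, 0.002, -1.474]
contact_force: [-0.8, 1.1, -6.7]
opening: 0.266
```

Call:
{"api": "apply_moves", "payload": {"plan": "0 0.1 0 0 0 0 1; 0 0.1 0 0 0 0 1; 0 0 0 0 0 0 1"}}

```text
clock: 19.6
eef_pos: [635.5, 142.3, 64.0]
tcp_rot: [-1.567, 0.002, -1.474]
contact_force: [-0.1, -0.3, -4.9]
opening: 0.264
```

Contact is beginning.

Call:
{"api": "apply_moves", "payload": {"plan": "0 0.1 0 0 0 0 1; 0 0.1 0 0 0 0 1; 0 0 0 0 0 0 1"}}

```text
clock: 19.9
eef_pos: [635.6, 142.4, 64.2]
tcp_rot: [-1.567, 0.002, -1.474]
contact_force: [0.5, 1.1, -7.2]
opening: 0.264
```

Call:
{"api": "apply_moves", "payload": {"plan": "0 0.2 0 0 0 0 1; 0 0.2 0 0 0 0 1"}}

```text
clock: 20.1
eef_pos: [635.8, 142.5, 63.8]
tcp_rot: [-1.567, 0.002, -1.474]
contact_force: [-10.9, -2.0, 22.7]
opening: 0.264
```

Call:
{"api": "apply_moves", "payload": {"plan": "0 0 0 0 0 0 1; 0 0 0 0 0 0 0.7; 0 0 0 0 0 0 0.6; 0 0 0 0 0 0 0.5; 0 0 0 0 0 0 0.4; 0 0 0 0 0 0 0.4"}}

```text
clock: 20.7
eef_pos: [638.5, 143.0, 65.4]
tcp_rot: [-1.561, 0.003, -1.474]
contact_force: [0.9, -0.0, -0.1]
opening: 0.6
```

Call:
{"api": "apply_moves", "payload": {"plan": "0 -1 0 0 0 0 0.4; 0 -3 0 0 0 0 0.4; 0 -4 0 0 0 0 0.4; 0 -4 0 0 0 0 0.4; 4 -4 0 0 0 0 0.4; 4 -2 -2 0 0 0 0.4; 0 0 -3 0 0 0 0.4; 0 0 0 0 0 0 0.4"}}

```text
clock: 21.5
eef_pos: [594.0, 60.9, 250.8]
tcp_rot: [-1.558, 0.002, -1.472]
contact_force: [-0.4, 0.9, -0.5]
opening: 0.598
```

```bash
python3 - <<'E'
from h import *
np.save("Pw7.npy",P("wrist")); im=r.grab_frame("wrist"); t=r.grab_frame("top")[125:245,190:320]
cv2.imwrite("pics/f.png",cv2.convertScaleAbs(np.hstack([cv2.resize(im[:,100:],None,fx=1,fy=1),cv2.resize(t[:, :],(340,420),interpolation=cv2.INTER_CUBIC)]),alpha=1.3))
print(r.sense()["eef_pos"])
E
```

```text
[596.91905601  61.67475388 250.73997651]
```

View pics/f.png

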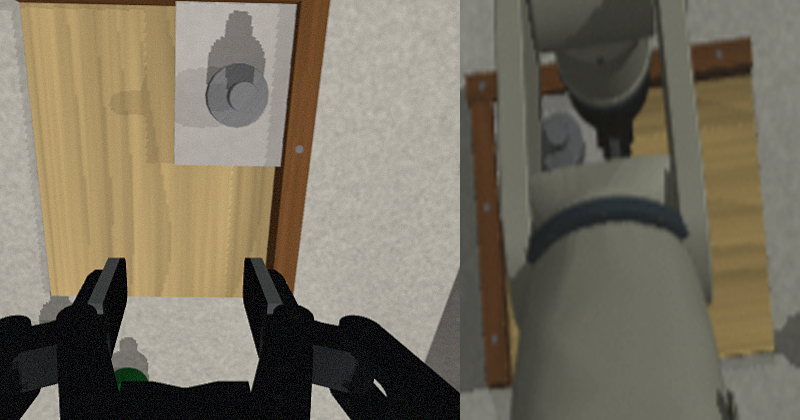

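The weight stands upright on the panel near its middle, at (245,97) in the wrist view. I'll check the flushness numerically on an enlarged crop.

```bash
python3 - <<'E'
import cv2
im=cv2.imread("pics/f.png")[0:200,140:340]
cv2.imwrite("pics/f2.png",cv2.resize(im,None,fx=3,fy=3,interpolation=cv2.INTER_CUBIC))
E
```

```text
(no output)
```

View pics/f2.png

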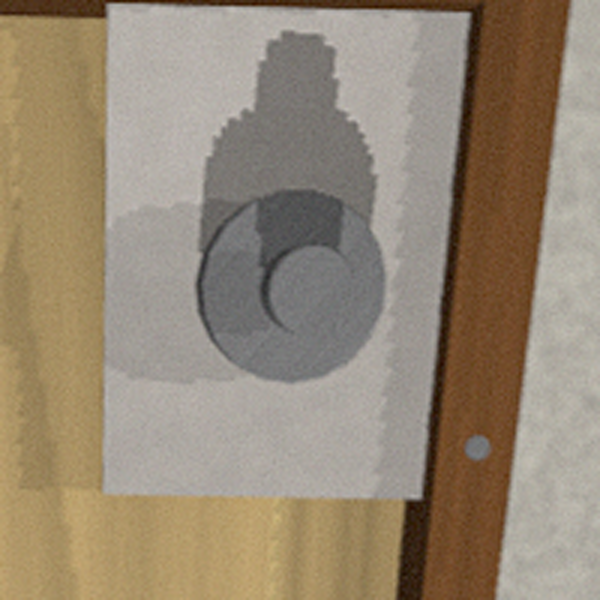

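The crop shows all four panel corners: (107,3), (470,12), (422,498) and (103,494). The knob top is at (315,290) and the fence foot runs from (0,14) to (104,17).

```bash
python3 - <<'E'
from h import *
np.set_printoptions(precision=2,suppress=True)
A=np.load("Pw7.npy"); f=lambda p:(np.array(p,float)+.5)/3-.5+[240,0]
p=plane(A,f([(107,3),(470,12),(422,498),(103,494)]),31); w=plane(A,f([(315,290)]),91); w2=plane(A,f([(291,285)]),59)
b=plane(A,f([(0,14),(104,17)]),9); g=plane(A,f([(403,498),(397,600)]),9); t=plane(A,f([(482,12),(425,590)]),43)
ang=lambda a,c:np.arctan2(*(c-a)[::-1])
print(p,np.linalg.norm(p-np.roll(p,1,0),axis=1),"centre",p.mean(0),"knob",w,"base",w2)
print("y-edges",ang(p[3],p[0])-np.pi/2,ang(p[2],p[1])-np.pi/2,"x-edges",ang(p[0],p[1]),ang(p[3],p[2]))
print("short fence ang",ang(*b),"long",ang(t[1],t[0])-np.pi/2)
y=.08;R=np.array([[np.cos(y),np.sin(y)],[-np.sin(y),np.cos(y)]])
for n,q in dict(panel=p,short=b,longfoot=g,longtop=t).items(): print(n,(R@q.T).T)
print(r.sense()["clock"])
E
```

```text
[[572.93 215.64]
 [682.41 224.34]
 [694.7   75.59]
 [585.11  66.45]] [149.69 109.83 149.25 109.98] centre [633.79 145.51] knob [[637.13 139.81]] base [[635.36 140.61]]
y-edges 0.08145965553662848 0.0824507490052202 x-edges 0.07928122868250227 0.08320369019975726
short fence ang 0.07545311413629961 long 0.08602805875222197
panel [[588.33 169.17]
 [698.16 169.09]
 [698.52  19.83]
 [588.55  19.48]]
short [[553.88 170.01]
 [587.1  169.86]]
longfoot [[697.94  15.34]
 [699.36 -23.64]]
longtop [[698.21 166.6 ]
 [699.27  -9.69]]
21.6
```

```bash
python3 -c "
from rig import r
print(r.sign_off())"
```

```text
the job is handed in; nothing more can be done
None
```

The panel is home in the fence corner, with the steel weight upright near its middle, and I handed the job in at about 21.6 s; no verdict is reported.

- **Panel:** I pushed it against the long fence, then the short one. A light confirming push toward the long fence met resistance at once.
- **Weight:** I gripped it by the knob, lowered it in 1–2 mm steps, then released it and moved the arm clear.

**Last checks (wrist camera, after release):**

| Check | Measured | Limit |
|---|---|---|
| Gap at long fence | about 0.5 mm | 2.5 mm |
| Gap at short fence | about 0.8 mm | 2.5 mm |
| Squareness: panel against the jig's 0.080 rad | 0.002 rad | 0.025 rad |
| Weight offset from panel centre | about 6 mm | 25 mm |

**Less certain:**
- **Views:** they disagreed by 2–5 mm on absolute positions, so I relied on panel-to-fence measurements within one picture and on contact.
- **Set-down:** the last step pressed with about 23 N at the wrist before release.
- **Bystanders:** I felt no stray contact with them, but I did not re-measure their positions at the end.

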